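Load the die in the snap-fastener press

TASK

Pull the red knob of the press's spring-loaded die slide all the way out until it snaps to its stop and stays there. Then put the brass die, post up, into the square nest of the slide and press it down until its foot is flush with the slide's top, and leave it there with the slide still fully out. Leave the blue die, the tin and the tape roll where they are.

Things in the scene. Friction and masses are not known exactly. Their poses are not given: they have to be found in the camera images.
- press: Green bench press for snap fasteners, fixed. Origin on the table under the centre of the nest when the slide is fully out; x points straight back into the press, z up. Grey base plate 350 x 125 x 12 mm, x = -70 to 280 mm. Steel guide rails along y = +-43 mm, 14 mm wide, x = 0 to 170 mm, tops 32 mm above the table.
- head_front (a point): Middle of the lower front edge of the press's green head, which overhangs the slide: 95 mm above the table, 70 mm behind (+x of) the press's origin. The head is 75 mm wide and rises to 205 mm. Axes as the press. Under it, 30 mm behind the edge, a ram 34 mm across reaches down to 83 mm above the table; the column starts 105 mm behind the edge.
- slide (a joint): Travel of the aluminium die slide (100 x 70 x 20 mm, top 34 mm above the table) in m, along the press's -x: 0 = home under the head, 0.100 = fully out at its stop. A spring pulls it home, with about 8 N; past dead centre at 0.080 it is drawn to its stop and held there with about 5 N.
- knob (a point): Centre of the red ball knob, 24 mm across, on a 12 mm upright stem at the slide's front: 58 mm above the table, 50 mm on the -x side of the nest's centre. Axes as the press. Slide home: it is 20 mm in front of the head's front face, so a gripper pointing straight down would hit the head: tilt it about 35 degrees, fingers pointing down and into the press.
- nest (a point): Centre of the floor of the slide's square nest: 43 x 43 mm, 12 mm deep, 2 mm chamfer; floor 22 mm, mouth 34 mm above the table. Axes as the press. A stiff black pad 26 mm square stands 6 mm above the floor: a die laid in stands 6 mm proud and goes down, and stays, under about 6 N. Fully down, the die's origin is at this point. Slide home: the nest is under the head.
- brass_die: The brass-coloured die to be loaded, 36 mm tall: a square foot 40 x 40 x 12 mm with a square grip post 18 x 18 mm, 24 mm tall, on its middle. Origin at the centre of the underside, z up the post, x and y along the foot's edges. About 150 g. Starts upright on a 3 mm thick green mat.
- blue_die: The blue-painted die of another size of fastener, not wanted now; leave it. Same shape as the brass one: 36 mm tall: a square foot 40 x 40 x 12 mm with a square grip post 18 x 18 mm, 24 mm tall, on its middle. Origin at the centre of the underside, z up the post, x and y along the foot's edges. About 150 g. Starts upright on a 3 mm thick green mat.
- tin: Grey tin with a yellow band, 91 mm across, 100 mm tall, with a powered screwdriver standing in it (210 mm in all). Origin at the centre of its underside. To be left alone.
- tape_roll: White roll of tape lying flat, 100 mm across, 48 mm tall. Origin at the centre of its underside. To be left alone.
Mind the look-alikes: they are no part of the job. There is more than one size of the brass_die; the job needs the middle-sized.

How it is judged:
By the outcome, as a careful person would: the job done as asked, in the order asked, and still so for the second after the job is handed in, with the robot touching nothing.
It also fails if it takes over 62 s, if anything falls off the work surface, if the arm or the gripper's body presses on something with over 40 N, if the wrist force passes 120 N, or if a joint passes its speed limit or range.

ROBOT

A 7-joint arm with a two-finger parallel gripper is mounted at the origin on the work surface. World frame = base frame: x ahead of the robot, y to its left, z up, the work surface at z = 0. Lengths are in m, angles in rad, forces in N, time in s.
With the tool pointing down it reaches from about 0.35 to 0.775 m from the base axis. Payload 3.1 kg.
Tool frame: the origin (TCP) lies midway between the tips of the shut fingers; the grasp point (between the pads) lies 19 mm behind it; z points along the fingers, y is the line along which they close (so a half turn about z gives the same grasp; the last joint's range is limited). The gripper opens to 85 mm and grips with 20 to 120 N. Pads are 22 mm wide; open, the fingers measure 114 mm over their backs; the gripper's body (76 mm by 85 mm) begins 54 mm behind the grasp point. The pads swing forward as they close: fully open they stand 13 mm farther back than shut.
Start: joints at [-1.217, 0.311, 0.014, 1.512, -0.004, 1.319, -0.027], TCP at [0.212, 0.508, 0.231] pointing down, gripper open.
Joint ranges: [-2.7, 2.7], [-0.3, 1.91], [-1.27, 1.3], [0.12, 2.57], [-1.44, 4.58], [0.2, 2.03], [-3.05, 3.05]. Speed limits (rad/s): [2.79, 2.79, 3.14, 3.14, 3.14, 3.14, 3.14].

INTERFACE

Orientations are given as a unit quaternion [x, y, z, w].
In Python, from rig import * gives the robot as it stands.
- The arm moves only by the tool carry_out, never from a script. Its arguments are lists of equal length, an entry for each row: "dp": the shift along the tool's x, y, z in m, a list of three; "dr": the turn, a rotation vector about the tool's x, y, z in rad, a list of three. In form: {"dp": [[x, y, z], ...], "dr": [[ax, ay, az], ...]}. A call has exactly 5 rows; each row is the pose to reach, as a shift and turn from the pose commanded when the call began, along the tool's axes at that moment; what a row does not reach only later rows make up. A row lasts 1/10 s, in which the tool goes at most 50 mm and 8.59 degrees, less where a joint would pass 70% of its speed; a pose out of reach is approached as far as the arm can. A call with a gripper value outside its range is refused whole. "grip" is the opening, from 0 (shut) to 1 (fully open), set as the call begins (left out, the last holds). The fingers move at their own pace and stop on an object; "newtons" is the grip in N (left out, the last holds). Time passes only in rows, so rows that repeat a pose let the fingers close, or fill a call up. It gives the time, the measured TCP pose, the force, the opening and the grip force at its end, in the units of the state.
- state(): the state, without advancing time (a new reading comes with each control period).
- read_camera(name): name is "scene" or "top"; returns (picture, depth): 480x640x3 uint8, blue, green, red; 480x640 float32, m along the optical axis (not along the pixel's ray), 0 where there is no reading.
- camera_info(name): a dict with "camera_matrix" (3x3 intrinsics, pixels), "R" (3x3) and "t" (3): a world point X has camera coordinates R X + t. Camera axes: x right, y down, z forward; pixel columns grow to the right and rows downward; lengths in m; the calibration is good to about 2 mm. A picture is of the moment at which its call begins. camera_info takes no time and is no camera call.
- sign_off(): hands the job in; it is judged then, once.
The state is a dict: "time": time; "qpos": joint angles; "dq": joint speeds; "effort": joint torques, N m; "tcp_pos": TCP position; "orientation": TCP orientation; "force": force on the tool from outside, world axes, zero at the start; "moment": the same for the moment, N m; "finger_gap": finger opening in m; "finger_force": force on a finger pad.
Only numpy, scipy, OpenCV 4.12 (cv2) and the standard library are available. Lean on these libraries where they do the work, as an engineer would, in place of code of your own. Each camera call takes 0.05 s, during which the arm holds its last target. There are 200 camera calls.

## Working session

There is one attempt and no reset: what is moved stays moved. The work goes in short steps, Python scripts to look and compute and a tool call to move; the robot and the scene stay as the last step left them, time stands still between calls to the robot, and variables do not carry over. Pictures are saved under pics/ and viewed, at most 10 in all, crops included, and the job is handed in when it is done.

Besides the shell and the picture viewer there is one more tool, called after "Request:" by a JSON object that holds its "method" and its "body", one argument or row to a line. carry_out: Moves the arm, as the interface text tells. Its arguments: {"type":"object","properties":{"dp":{"type":"array","items":{"type":"array","items":{"type":"number"}}},"dr":{"type":"array","items":{"type":"array","items":{"type":"number"}}},"grip":{"type":"number"},"newtons":{"type":"number"}},"required":["dp","dr"]}

```bash
mkdir -p pics; ls; python3 - <<'E'
from rig import *
import cv2,numpy as np
for n in("scene","top"):
    p,d=read_camera(n); cv2.imwrite(f"pics/{n}0.png",p); np.save(f"{n}0.npy",d)
    c=camera_info(n); print(n,c)
s=state(); print(s)
E
```

```text
pics
scene {'camera_matrix': array([[496.33764187,   0.        , 316.78966497],
       [  0.        , 496.33764187, 241.9622827 ],
       [  0.        ,   0.        ,   1.        ]]), 'R': array([[ 0.32145368,  0.94689914,  0.00703918],
       [ 0.59213186, -0.195205  , -0.78184069],
       [-0.73895019,  0.25549369, -0.62343852]]), 't': array([-0.1541991 , -0.27526032,  1.53130429])}
top {'camera_matrix': array([[458.73594667,   0.        , 319.93437572],
       [  0.        , 458.73594667, 242.08567611],
       [  0.        ,   0.        ,   1.        ]]), 'R': array([[-0.02721657, -0.99946415, -0.01818444],
       [-0.98472151,  0.02993621, -0.17154408],
       [ 0.17199653,  0.01323777, -0.98500861]]), 't': array([0.00926771, 0.56650315, 1.30642036])}
{'time': 0.1, 'qpos': array([-1.2167155 ,  0.31168577,  0.01397773,  1.51288982, -0.00442423,
        1.31921023, -0.02716702]), 'dq': array([ 0.00140955, -0.00414579, -0.00226969, -0.00365274,  0.00037673,
       -0.00045456, -0.00114896]), 'effort': array([ 9.25770619e-04, -3.80852830e+01,  1.46713424e-01, -2.31241572e+01,
        1.23240249e-02,  8.04751500e-03,  8.30389411e-06]), 'tcp_pos': array([0.21176035, 0.50689001, 0.23031045]), 'orientation': array([ 1.96543393e-01,  9.80494531e-01, -1.06574669e-03, -1.81755723e-04]), 'force': array([-0.73294232,  0.32950524, -1.16592076]), 'moment': array([0.00860755, 0.02294323, 0.00343438]), 'finger_force': 0.0, 'finger_gap': 0.0853781003571751}
```

View pics/scene0.png

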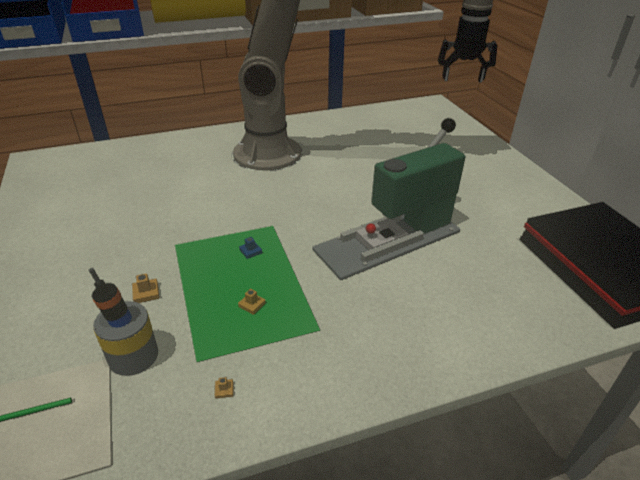

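View pics/top0.png

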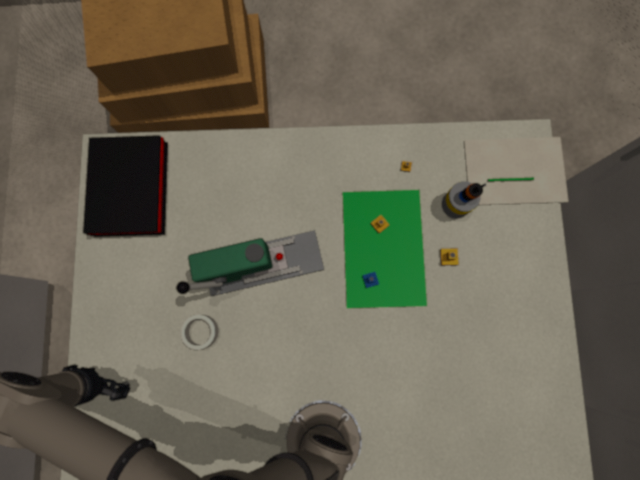

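Scene: the red knob is at (371,228), the press at (415,190) and the blue die at (250,247). There are three brass candidates:
- **On the mat:** scene (252,300), top (380,224).
- **Larger, off the mat:** scene (145,288), top (449,257).
- **Smaller, off the mat:** scene (224,387), top (406,167).

The one on the mat fits, because it stands on the green mat and is the middle size. I'll check it by measuring and with an enlarged crop.

```bash
cat > h.py <<'E'
from rig import *
import cv2,numpy as np
def to_world(n,uv,z):
    "pixels -> world points on plane z"
    c=camera_info(n);K,R,t=c["camera_matrix"],c["R"],c["t"]
    uv=np.atleast_2d(np.float64(uv)); r=np.c_[uv,np.ones(len(uv))]@np.linalg.inv(K).T@R
    o=-R.T@t; return o+r*((z-o[2])/r[:,2])[:,None]
def cloud(n,d):
    c=camera_info(n);K,R,t=c["camera_matrix"],c["R"],c["t"]
    v,u=np.mgrid[:480,:640]; P=np.stack([(u-K[0,2])*d/K[0,0],(v-K[1,2])*d/K[1,1],d],-1)
    return (P-t)@R
def proj(n,X):
    c=camera_info(n); q=(np.atleast_2d(X)@c["R"].T+c["t"])@c["camera_matrix"].T
    return q[:,:2]/q[:,2:]
E
python3 - <<'E'
from h import *
np.set_printoptions(precision=4,suppress=True)
for n in("scene","top"):
    p=cv2.imread(f"pics/{n}0.png");W=cloud(n,np.load(f"{n}0.npy"))
    hsv=cv2.cvtColor(p,cv2.COLOR_BGR2HSV);H,S,V=cv2.split(hsv)
    m={"brass":(H>9)&(H<26)&(S>130)&(V>70),"red":((H<6)|(H>174))&(S>150)&(V>80),"green":(H>65)&(H<88)&(S>70)&(V<120),"blue":(H>105)&(H<125)&(S>120)}
    for k,mm in m.items():
        num,l,st,ce=cv2.connectedComponentsWithStats(mm.astype(np.uint8))
        for i in range(1,num):
            if st[i,4]<12: continue
            X=W[(l==i)]; X=X[np.isfinite(X).all(1)]
            c=np.median(X,0)
            if not(0.2<c[0]<1 and -.6<c[1]<.6 and -.01<c[2]<.3): continue
            lo=X[X[:,2]<0.022][:,:2]
            r=cv2.minAreaRect(lo.astype(np.float32)) if len(lo)>5 else None
            print(n,k,ce[i].round(1),st[i,4],c,X[:,2].max().round(3),r)
    # press slide/rails: points near z .032, base plate
p=cv2.imread("pics/scene0.png");q=cv2.imread("pics/top0.png")
R=lambda i,x,y,w,h,s:cv2.resize(i[y:y+h,x:x+w],None,fx=s,fy=s,interpolation=cv2.INTER_CUBIC)
a=R(p,120,225,160,180,2.2); b=R(q,340,150,130,150,2.6)
hh=390; cv2.imwrite("pics/c1.png",np.hstack([a[:hh],b[:hh]]))
a=R(p,300,120,180,160,2.2); b=R(q,180,225,150,80,2.6); b=cv2.copyMakeBorder(b,0,a.shape[0]-b.shape[0],0,0,0)
cv2.imwrite("pics/c2.png",np.hstack([a,b]))
E
```

```text
scene brass [144.7 290. ] 323 [ 0.5296 -0.3935  0.0159] 0.05 ((0.5202053785324097, -0.39297521114349365), (0.049012936651706696, 0.050800126045942307), 86.94585418701172)
scene brass [108.9 302.2] 168 [ 0.6963 -0.4319  0.1567] 0.166 None
scene brass [250.7 302.7] 284 [ 0.6319 -0.1948  0.0159] 0.741 ((0.6265082955360413, -0.191641166806221), (0.039653513580560684, 0.038958840072155), 40.880001068115234)
scene brass [126.2 342.9] 686 [ 0.7203 -0.4228  0.0774] 0.741 None
scene brass [223.6 388.6] 189 [ 0.8139 -0.2827  0.0101] 0.741 ((0.8088481426239014, -0.2812039256095886), (0.028994951397180557, 0.02828289568424225), 77.0387954711914)
scene red [576.5 268.5] 354 [0.7817 0.4718 0.0521] 0.741 None
scene red [370.3 227.4] 52 [0.5318 0.1099 0.0661] 0.071 None
scene green [424.6 159.8] 989 [0.5121 0.2374 0.206 ] 0.741 None
scene green [249.3 247.9] 70 [ 0.4511 -0.1592  0.0061] 0.041 ((0.4396909177303314, -0.15511812269687653), (0.0742405354976654, 0.048328571021556854), 11.961080551147461)
scene blue [115.5 324.2] 24 [ 0.6973 -0.4333  0.1053] 0.112 None
top brass [405.6 166.1] 81 [ 0.8021 
[... 346 characters left out ...]
0186] 1.384 ((0.5168730020523071, -0.3915451169013977), (0.051311690360307693, 0.04670954868197441), 87.7126235961914)
top red [160.2 184.5] 203 [0.7548 0.4729 0.0509] 1.384 None
top red [278.8 256.2] 38 [0.5253 0.1124 0.0693] 0.074 None
top green [377.7 237.2] 6122 [ 0.587  -0.1751  0.0045] 1.384 ((0.552923321723938, -0.19794023036956787), (0.23191484808921814, 0.35251641273498535), 89.63291931152344)
top green [227.3 262.4] 2115 [0.4909 0.236  0.2055] 1.384 None
top blue [462.4 197.1] 45 [ 0.6691 -0.4126  0.1207] 0.138 None
top blue [370.1 279.6] 87 [ 0.4513 -0.1503  0.0173] 1.384 ((0.4551265239715576, -0.15312546491622925), (0.029335496947169304, 0.030054310336709023), 16.076297760009766)
```

View pics/c1.png

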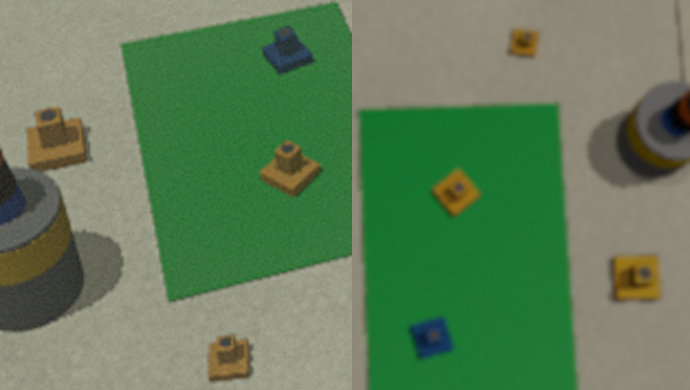

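View pics/c2.png

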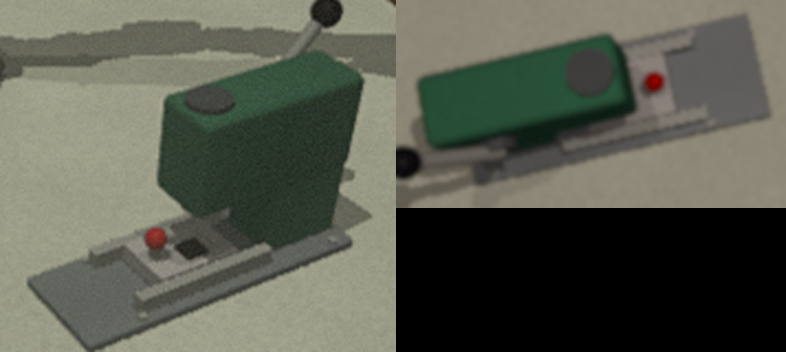

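The crops confirm it. The brass die on the mat has a foot of about 40 mm, while the other two measure 50 and 29 mm. Top pixel (379,224) puts it near (0.625,-0.191). The slide is home with the knob in front of the head. Next is the press pose.

```bash
cat > fit.py <<'E'
from h import *
from scipy.optimize import least_squares
np.set_printoptions(precision=4,suppress=True)
P=cloud("top",np.load("top0.npy")).reshape(-1,3);Q=cloud("scene",np.load("scene0.npy")).reshape(-1,3)
for nm,C in(("top",P),("scene",Q)):
    b=(C[:,0]>.3)&(C[:,0]<.75)&(C[:,1]>0)&(C[:,1]<.42)
    for a,(l,h) in{"headtop":(.198,.212),"base":(.008,.016),"rails":(.028,.034)}.items():
        X=C[b&(C[:,2]>l)&(C[:,2]<h)][:,:2].astype(np.float32)
        if len(X)>20: print(nm,a,len(X),cv2.minAreaRect(X))
f=to_world("top",[[315,230.8],[323.8,270.4]],.012);print("front corners",f, "mid",f.mean(0))
for n in("scene","top"):
    p=cv2.imread(f"pics/{n}0.png");H,S,V=cv2.split(cv2.cvtColor(p,cv2.COLOR_BGR2HSV))
    m=(((H<8)|(H>172))&(S>110)&(V>60)).astype(np.uint8)
    num,l,st,ce=cv2.connectedComponentsWithStats(m)
    c0=[370,227] if n=="scene" else [279,256]
    i=1+np.argmin(np.linalg.norm(ce[1:]-c0,axis=1)); print(n,"knob",ce[i],st[i],to_world(n,ce[i],.058))
E
python3 fit.py
```

```text
top headtop 2074 ((0.4913347065448761, 0.23209020495414734), (0.0951646938920021, 0.2044876217842102), 12.0551118850708)
top base 1608 ((0.5231386423110962, 0.20982973277568817), (0.41940945386886597, 0.44552817940711975), 89.88200378417969)
top rails 380 ((0.435628741979599, 0.22714728116989136), (0.11590316146612167, 0.4195150136947632), 36.58135986328125)
scene headtop 1629 ((0.49453064799308777, 0.22985891997814178), (0.09490960091352463, 0.20579659938812256), 13.271590232849121)
scene base 2190 ((0.5167698264122009, 0.16763702034950256), (0.12800981104373932, 0.3514249920845032), 10.949646949768066)
scene rails 794 ((0.5091899633407593, 0.1944880187511444), (0.10461271554231644, 0.26847749948501587), 12.05235481262207)
front corners [[ 0.6084  0.0075  0.012 ]
 [ 0.4863 -0.0158  0.012 ]] mid [ 0.5474 -0.0041  0.012 ]
scene knob [370.4028 227.8333] [366 224  10   9  72] [[0.5244 0.1141 0.058 ]]
top knob [278.9545 256.0682] [276 253   7   7  44] [[0.5271 0.1138 0.058 ]]
```

```bash
cat >> h.py <<'E'
from scipy.spatial.transform import Rotation as Ro
np.set_printoptions(precision=4,suppress=True)
def plan(pos,R=None):
    "dp, dr from the measured pose to a world target"
    s=state();R0=Ro.from_quat(s["orientation"]);R=R or R0
    print("tcp",s["tcp_pos"],"dp",R0.inv().apply(np.array(pos)-s["tcp_pos"]),"dr",(R0.inv()*R).as_rotvec(),"t",s["time"])
def tool(yaw,tilt=0):
    "tool with x along horizontal dir yaw (rad), tilted so z leans to +x"
    x=np.array([np.cos(yaw),np.sin(yaw),0]);z=np.array([0,0,-1.])
    R=np.c_[x,np.cross(z,x),z]
    return Ro.from_matrix(R)*Ro.from_rotvec([0,tilt,0])
E
cat > press.py <<'E'
from h import *
TH=np.radians(100.7);XP=np.array([np.cos(TH),np.sin(TH),0]);K=np.array([.5257,.114,.058])
RT=tool(TH,np.radians(35))
E
python3 -c "
from press import *
G=K+RT.apply([0,0,.019]);print(G)
plan([.212,.507,.43]);plan([.56,-.03,.40],RT);plan(RT.apply([0,0,-.1])+G,RT)"
```

```text
[0.5237 0.1247 0.0424]
tcp [0.2118 0.5069 0.2303] dp [-0.0002 -0.0002 -0.1997] dr [0. 0. 0.] t 0.1
tcp [0.2118 0.5069 0.2303] dp [-0.5283 -0.3616 -0.1689] dr [-0.3035  0.5608  0.9559] t 0.1
tcp [0.2118 0.5069 0.2303] dp [-0.4667 -0.2801  0.1066] dr [-0.3035  0.5608  0.9559] t 0.1
```

Request:
{"method": "carry_out", "body": {
  "dp": [
    [0, 0, -0.05],
    [0, 0, -0.1],
    [0, 0, -0.15],
    [0, 0, -0.2],
    [0, 0, -0.2]
  ],
  "dr": [
    [0, 0, 0],
    [0, 0, 0],
    [0, 0, 0],
    [0, 0, 0],
    [0, 0, 0]
  ],
  "grip": 0.7
}}

```text
time: 0.6
tcp_pos: [0.2129, 0.5095, 0.4392]
orientation: [0.197, 0.98, 0.007, 0.001]
force: [0.2, 1.0, 0.1]
finger_gap: 0.0598
finger_force: 0.0
```

```bash
python3 -c "
from press import *
plan([.56,-.03,.40],RT)"
```

```text
tcp [0.2129 0.5095 0.4392] dp [-0.5283 -0.3645  0.0335] dr [-0.2881  0.5519  0.9601] t 0.6
```

Request:
{"method": "carry_out", "body": {
  "dp": [
    [-0.528, -0.364, 0.03],
    [-0.528, -0.364, 0.03],
    [-0.528, -0.364, 0.03],
    [-0.528, -0.364, 0.03],
    [-0.528, -0.364, 0.03]
  ],
  "dr": [
    [-0.29, 0.55, 0.96],
    [-0.29, 0.55, 0.96],
    [-0.29, 0.55, 0.96],
    [-0.29, 0.55, 0.96],
    [-0.29, 0.55, 0.96]
  ]
}}

```text
time: 1.1
tcp_pos: [0.3479, 0.2952, 0.4192]
orientation: [0.487, 0.85, 0.127, -0.155]
force: [1.6, 0.9, -1.4]
finger_gap: 0.06
finger_force: 0.0
```

```bash
python3 -c "
from press import *
plan([.56,-.03,.40],RT)"
```

```text
tcp [0.3479 0.2952 0.4192] dp [-0.3651  0.0222 -0.1316] dr [-0.104   0.1987  0.3209] t 1.1
```

Request:
{"method": "carry_out", "body": {
  "dp": [
    [-0.36, 0.02, -0.13],
    [-0.36, 0.02, -0.13],
    [-0.36, 0.02, -0.13],
    [-0.36, 0.02, -0.13],
    [-0.36, 0.02, -0.13]
  ],
  "dr": [
    [-0.1, 0.2, 0.32],
    [-0.1, 0.2, 0.32],
    [-0.1, 0.2, 0.32],
    [-0.1, 0.2, 0.32],
    [-0.1, 0.2, 0.32]
  ]
}}

```text
time: 1.6
tcp_pos: [0.4841, 0.0863, 0.4077]
orientation: [0.606, 0.737, 0.189, -0.233]
force: [0.2, 1.3, 1.1]
finger_gap: 0.0598
finger_force: 0.0
```

```bash
python3 -c "
from press import *
G=K+RT.apply([0,0,.019]);plan(RT.apply([0,0,-.1])+G,RT)"
```

```text
tcp [0.4841 0.0863 0.4077] dp [-0.1845  0.0466  0.2166] dr [-0.0067  0.0016  0.0046] t 1.6
```

Request:
{"method": "carry_out", "body": {
  "dp": [
    [-0.184, 0.046, 0.2],
    [-0.184, 0.046, 0.21],
    [-0.184, 0.046, 0.214],
    [-0.184, 0.046, 0.214],
    [-0.184, 0.046, 0.214]
  ],
  "dr": [
    [0, 0, 0],
    [0, 0, 0],
    [0, 0, 0],
    [0, 0, 0],
    [0, 0, 0]
  ]
}}

```text
time: 2.1
tcp_pos: [0.5274, 0.0712, 0.1602]
orientation: [0.606, 0.737, 0.189, -0.232]
force: [1.1, 0.2, 0.1]
finger_gap: 0.0595
finger_force: 0.0
```

Request:
{"method": "carry_out", "body": {
  "dp": [
    [0, 0, 0.01],
    [0, 0, 0.02],
    [0, 0, 0.02],
    [0, 0, 0.02],
    [0, 0, 0.02]
  ],
  "dr": [
    [0, 0, 0],
    [0, 0, 0],
    [0, 0, 0],
    [0, 0, 0],
    [0, 0, 0]
  ]
}}

```text
time: 2.6
tcp_pos: [0.5266, 0.0822, 0.1485]
orientation: [0.605, 0.738, 0.191, -0.23]
force: [0.4, -0.3, 0.1]
finger_gap: 0.0598
finger_force: 0.0
```

```bash
python3 -c "
from press import *
G=K+RT.apply([0,0,.019]);plan(RT.apply([0,0,-.06])+G,RT);plan(G,RT)"
```

```text
tcp [0.5266 0.0822 0.1485] dp [-0.026   0.0049  0.0513] dr [-0.0034  0.0036  0.0088] t 2.6
tcp [0.5266 0.0822 0.1485] dp [-0.0258  0.0051  0.1113] dr [-0.0034  0.0036  0.0088] t 2.6
```

Request:
{"method": "carry_out", "body": {
  "dp": [
    [-0.026, 0.005, 0.02],
    [-0.026, 0.005, 0.04],
    [-0.026, 0.005, 0.05],
    [-0.026, 0.005, 0.05],
    [-0.026, 0.005, 0.05]
  ],
  "dr": [
    [0, 0, 0.008],
    [0, 0, 0.008],
    [0, 0, 0.008],
    [0, 0, 0.008],
    [0, 0, 0.008]
  ]
}}

```text
time: 3.1
tcp_pos: [0.5295, 0.0905, 0.0916]
orientation: [0.608, 0.735, 0.189, -0.232]
force: [0.4, 0.1, 0.2]
finger_gap: 0.0595
finger_force: 0.0
```

```bash
python3 -c "
from press import *
G=K+RT.apply([0,0,.019]);plan(G,RT)
for n,(x,y,w,h) in dict(scene=(300,120,200,180),top=(230,200,120,110)).items():
    p,d=read_camera(n);c=cv2.resize(p[y:y+h,x:x+w],(390,360 if n=='scene' else 358),interpolation=cv2.INTER_CUBIC);cv2.imwrite('/tmp/%s.png'%n,c[:355])
cv2.imwrite('pics/g1.png',np.hstack([cv2.imread('/tmp/scene.png'),cv2.imread('/tmp/top.png')]))"
```

```text
tcp [0.5295 0.0905 0.0916] dp [0.0005 0.0009 0.0602] dr [-0.0055  0.0031 -0.0002] t 3.1
```

View pics/g1.png

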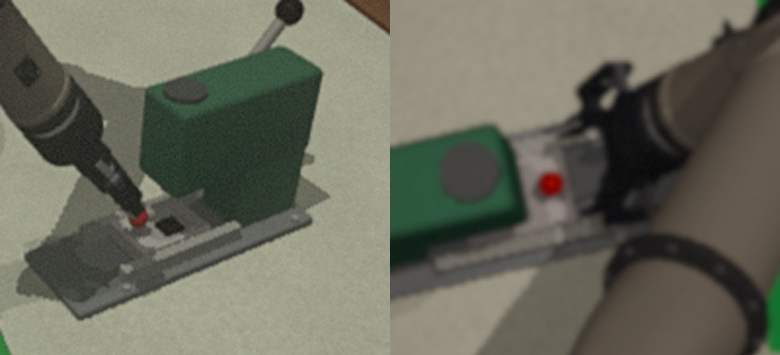

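The fingers straddle the knob, at crop (550,183) in the top view and (140,218) in the scene view. The body is clear of the head. Advancing and gripping.

Request:
{"method": "carry_out", "body": {
  "dp": [
    [0, 0.001, 0.02],
    [0, 0.001, 0.04],
    [0, 0.001, 0.058],
    [0, 0.001, 0.058],
    [0, 0.001, 0.058]
  ],
  "dr": [
    [0, 0, 0],
    [0, 0, 0],
    [0, 0, 0],
    [0, 0, 0],
    [0, 0, 0]
  ]
}}

```text
time: 3.7
tcp_pos: [0.5239, 0.1226, 0.0435]
orientation: [0.609, 0.735, 0.189, -0.232]
force: [0.5, -0.6, 0.1]
finger_gap: 0.0598
finger_force: 0.0
```

Request:
{"method": "carry_out", "body": {
  "dp": [
    [0, 0, 0],
    [0, 0, 0],
    [0, 0, 0],
    [0, 0, 0],
    [0, 0, 0]
  ],
  "dr": [
    [0, 0, 0],
    [0, 0, 0],
    [0, 0, 0],
    [0, 0, 0],
    [0, 0, 0]
  ],
  "grip": 0,
  "newtons": 60
}}

```text
time: 4.2
tcp_pos: [0.5227, 0.1217, 0.0439]
orientation: [0.609, 0.735, 0.188, -0.233]
force: [-2.7, -2.5, 4.9]
finger_gap: 0.0209
finger_force: 58.4
```

```bash
python3 -c "
from press import *
G=K+RT.apply([0,0,.019]);plan(G,RT);plan(G-.1*XP,RT);print(state()['force'],state()['finger_gap'],state()['finger_force'])"
```

```text
tcp [0.5227 0.1217 0.0439] dp [0.0015 0.0015 0.0028] dr [-0.0077  0.0028 -0.0023] t 4.2
tcp [0.5227 0.1217 0.0439] dp [-0.0806  0.0013 -0.0543] dr [-0.0077  0.0028 -0.0023] t 4.2
[-2.6511 -2.5493  4.8572] 0.02086055920541725 58.35006058216095
```

Request:
{"method": "carry_out", "body": {
  "dp": [
    [-0.0082, 0, -0.0057],
    [-0.0164, 0, -0.0115],
    [-0.0246, 0, -0.0172],
    [-0.0328, 0, -0.0229],
    [-0.041, 0, -0.0287]
  ],
  "dr": [
    [0, 0, 0],
    [0, 0, 0],
    [0, 0, 0],
    [0, 0, 0],
    [0, 0, 0]
  ]
}}

```text
time: 4.7
tcp_pos: [0.5312, 0.0803, 0.0441]
orientation: [0.606, 0.735, 0.191, -0.238]
force: [-0.6, 9.1, -0.7]
finger_gap: 0.0205
finger_force: 59.2
```

Request:
{"method": "carry_out", "body": {
  "dp": [
    [-0.0082, 0, -0.0057],
    [-0.0164, 0, -0.0115],
    [-0.0246, 0, -0.0172],
    [-0.0328, 0, -0.0229],
    [-0.041, 0, -0.0287]
  ],
  "dr": [
    [0, 0, 0],
    [0, 0, 0],
    [0, 0, 0],
    [0, 0, 0],
    [0, 0, 0]
  ]
}}

```text
time: 5.2
tcp_pos: [0.543, 0.0234, 0.0441]
orientation: [0.609, 0.735, 0.189, -0.232]
force: [-3.3, 28.6, -28.1]
finger_gap: 0.0207
finger_force: 63.1
```

Request:
{"method": "carry_out", "body": {
  "dp": [
    [-0.002, 0, -0.0014],
    [-0.003, 0, -0.0021],
    [-0.003, 0, -0.0021],
    [-0.003, 0, -0.0021],
    [-0.003, 0, -0.0021]
  ],
  "dr": [
    [0, 0, 0],
    [0, 0, 0],
    [0, 0, 0],
    [0, 0, 0],
    [0, 0, 0]
  ]
}}

```text
time: 5.7
tcp_pos: [0.543, 0.0236, 0.044]
orientation: [0.608, 0.735, 0.19, -0.235]
force: [0.1, 5.9, 3.0]
finger_gap: 0.0207
finger_force: 67.3
```

```bash
python3 -c "
from press import *
G=K+RT.apply([0,0,.019]);plan(G,RT);print((state()['tcp_pos']-[.5227,.1217,.0439])@XP);print(state()['force'],state()['finger_gap'],state()['finger_force'])"
```

```text
tcp [0.543  0.0236 0.044 ] dp [0.0833 0.0002 0.0605] dr [-0.007  -0.0023 -0.0001] t 5.7
-0.10013700802514115
[0.1389 5.9193 3.0389] 0.02074463320086586 67.2552216053009
```

Request:
{"method": "carry_out", "body": {
  "dp": [
    [0, 0, 0],
    [0, 0, 0],
    [0, 0, 0],
    [0, 0, 0],
    [0, 0, 0]
  ],
  "dr": [
    [0, 0, 0],
    [0, 0, 0],
    [0, 0, 0],
    [0, 0, 0],
    [0, 0, 0]
  ],
  "grip": 0.7
}}

```text
time: 6.2
tcp_pos: [0.5429, 0.0205, 0.043]
orientation: [0.609, 0.735, 0.188, -0.232]
force: [0.7, -0.9, 0.7]
finger_gap: 0.0599
finger_force: 0.0
```

Request:
{"method": "carry_out", "body": {
  "dp": [
    [0, 0, -0.02],
    [0, 0, -0.06],
    [0, 0, -0.11],
    [0, 0, -0.16],
    [0, 0, -0.2]
  ],
  "dr": [
    [0, 0, 0],
    [0, 0, 0],
    [0, 0, 0],
    [0, 0, 0],
    [0, 0, 0]
  ]
}}

```text
time: 6.7
tcp_pos: [0.5657, -0.0931, 0.2096]
orientation: [0.609, 0.735, 0.188, -0.231]
force: [0.9, -0.6, -1.1]
finger_gap: 0.0598
finger_force: 0.0
```

```bash
python3 -c "
from press import *
D=np.array([.6255,-.191,.003])
for e in (1,5,-9): pass
plan([.6255,-.191,.25],tool(TH))
for n in('scene','top'):
    p,d=read_camera(n);cv2.imwrite('pics/%s2.png'%n,p);np.save(n+'2.npy',d)
p=cv2.imread('pics/scene2.png')[130:300,280:500];q=cv2.imread('pics/top2.png')[200:310,220:350]
p=cv2.resize(p,None,fx=2,fy=2,interpolation=2);q=cv2.resize(q,None,fx=2.7,fy=2.7,interpolation=2)[:340];q=cv2.copyMakeBorder(q,0,340-len(q),0,0,0)
cv2.imwrite('pics/c3.png',np.hstack([p,q]))"
```

```text
tcp [ 0.5657 -0.0931  0.2096] dp [-0.0652  0.0403 -0.0945] dr [-0.0054 -0.6055 -0.0007] t 6.7
```

View pics/c3.png

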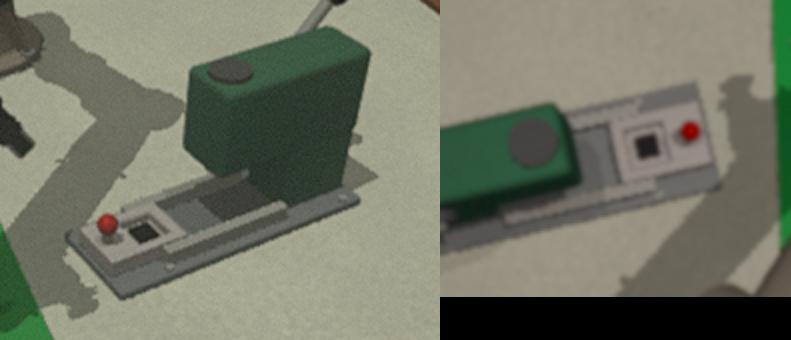

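The slide stays out. The knob is at crop (691,131) in the top view and the black pad at (647,146), which is about pixel (297,254) in the full image. Next I'll refine the die and nest poses.

```bash
cat > fit2.py <<'E'
from press import *
from scipy.optimize import minimize
S=8
def box(cx,cy,z0,z1,w,yaw):
    c,s=np.cos(yaw),np.sin(yaw);o=np.array([[-1,-1],[1,-1],[1,1],[-1,1]])*w/2@np.array([[c,s],[-s,c]])+[cx,cy]
    return np.r_[np.c_[o,np.full(4,z0)],np.c_[o,np.full(4,z1)]]
def ren(n,boxes,x0,y0,w,h):
    m=np.zeros((h*S,w*S),np.uint8)
    for b in boxes:
        q=((proj(n,b)-[x0,y0]+.5)*S*16-8).round().astype(np.int32)
        cv2.fillConvexPoly(m,cv2.convexHull(q),255,cv2.LINE_8,4)
    return cv2.blur(cv2.resize(m,(w,h),interpolation=cv2.INTER_AREA),(3,3))/255.
def fit(views,model,x0):
    tg=[(n,r,cv2.blur(m[r[1]:r[1]+r[3],r[0]:r[0]+r[2]].astype(np.float32),(3,3))) for n,r,m in views]
    f=lambda v:sum(((ren(n,model(v),*r)-t)**2).sum()/t.sum() for n,r,t in tg)
    st=np.r_[[x0],[np.array(x0)+d for d in([.006,0,0],[0,.006,0],[0,0,.15])]]
    r=minimize(f,x0,method="Nelder-Mead",options=dict(initial_simplex=st,xatol=1e-4,fatol=1e-5));return r.x,r.fun
V={}
for n in("scene","top"):
    p=cv2.imread(f"pics/{n}2.png");H,Sa,Va=cv2.split(cv2.cvtColor(p,cv2.COLOR_BGR2HSV))
    # brass vs mat: red over green channel
    br=(p[:,:,2].astype(int)>p[:,:,1]*1.1)&(p[:,:,2]>50)&(Sa>70); V[n]=(br,Va,p)
rs={"scene":(230,282,46,40),"top":(362,206,36,36)}
dm=lambda v:[box(v[0],v[1],.003,.015,.04,v[2]),box(v[0],v[1],.015,.039,.018,v[2])]
for sel in(["scene"],["top"],["scene","top"]):
    for a in(.55,.8): x,f=fit([(n,rs[n],V[n][0]) for n in sel],dm,[.6255,-.191,a]);print("die",sel,x[:2],np.degrees(x[2]),f)
rn={"scene":(330,226,40,36),"top":(284,242,26,26)}
for n in rn:
    x,y,w,h=rn[n];g=V[n][1][y:y+h,x:x+w];t=(g<55)
    num,l,st,ce=cv2.connectedComponentsWithStats(t.astype(np.uint8));print(n,g.min(),st[1:].tolist(),[(c+[x,y]).round(1).tolist() for c in ce[1:]],[to_world(n,c+[x,y],.028)[0] for c in ce[1:]])
for n in("scene","top"):
    c=(V[n][0]&(V[n][2][:,:,2]>V[n][2][:,:,1]*2)).astype(np.uint8)
    num,l,st,ce=cv2.connectedComponentsWithStats(c)
    for i in range(1,num):
        w=to_world(n,ce[i],.058)[0]
        if abs(w-[.543,.017,.058]).max()<.03 and st[i,4]>10: print(n,"knob",ce[i],w)
    C=cloud(n,np.load(n+"2.npy"));c=C.reshape(-1,3);c=c[(abs(c[:,0]-.52)<.14)&(abs(c[:,1]-.17)<.21)]
    # base plate fit: tallest-overlap rectangle
    X=c[(c[:,2]>.006)&(c[:,2]<.25)][:,:2]
    def cost(v):
        u=np.array([np.cos(v[2]),np.sin(v[2])]);q=(X-v[:2]);a=abs(q@u-.105)-.175;b=abs(q@np.array([-u[1],u[0]]))-.0625
        d=np.maximum(a,b);return np.minimum(np.maximum(d,0),.008).sum()*30+np.minimum(abs(d),.003).sum()
    r=min((minimize(cost,[.534+dx,.065,np.radians(a)],method="Nelder-Mead",options=dict(initial_simplex=np.array([[.534+dx,.065,np.radians(a)],[.54+dx,.065,np.radians(a)],[.534+dx,.072,np.radians(a)],[.534+dx,.065,np.radians(a+3)]]))) for dx in(-.004,0,.004) for a in(100,102)),key=lambda r:r.fun)
    print(n,"press",r.x[:2],np.degrees(r.x[2]),r.fun,len(X))
E
python3 fit2.py
```

```text
die ['scene'] [ 0.6231 -0.1901] 38.87448878087528 0.09667219597821179
die ['scene'] [ 0.6234 -0.1901] 38.82442574156012 0.09667808886193949
die ['top'] [ 0.6255 -0.191 ] 31.51267873219528 inf
die ['top'] [ 0.6255 -0.191 ] 45.836623610465864 inffit2.py:15: RuntimeWarning: divide by zero encountered in scalar divide
  f=lambda v:sum(((ren(n,model(v),*r)-t)**2).sum()/t.sum() for n,r,t in tg)
  np.max(np.abs(fsim[0] - fsim[1:])) <= fatol):
Traceback (most recent call last):
  File "fit2.py", line 26, in <module>
    for a in(.55,.8): x,f=fit([(n,rs[n],V[n][0]) for n in sel],dm,[.6255,-.191,a]);print("die",sel,x[:2],np.degrees(x[2]),f)
                          ~~~^^^^^^^^^^^^^^^^^^^^^^^^^^^^^^^^^^^^^^^^^^^^^^^^^^^^^
  File "fit2.py", line 17, in fit
    r=minimize(f,x0,method="Nelder-Mead",options=dict(initial_simplex=st,xatol=1e-4,fatol=1e-5));return r.x,r.fun
  File "fit2.py", line 15, in <lambda>
    f=lambda v:sum(((ren(n,model(v),*r)-t)**2).sum()/t.sum() for n,r,t in tg)
               ~~~^^^^^^^^^^^^^^^^^^^^^^^^^^^^^^^^^^^^^^^^^^^^^^^^^^^^^^^^^^^
  File "fit2.py", line 15, in <genexpr>
    f=lambda v:sum(((ren(n,model(v),*r)-t)**2).sum()/t.sum() for n,r,t in tg)
                     ~~~^^^^^^^^^^^^^^^
  File "fit2.py", line 10, in ren
    q=((proj(n,b)-[x0,y0]+.5)*S*16-8).round().astype(np.int32)
        ~~~~^^^^^
  File "h.py", line 13, in proj
    c=camera_info(n); q=(np.atleast_2d(X)@c["R"].T+c["t"])@c["camera_matrix"].T
ValueError: time passes only in moves, steps and waits
```

```bash
sed -i 's/^def to_world/import functools\ncamera_info=functools.cache(camera_info)\ndef to_world/' h.py
sed -i 's/p=cv2.imread(f"pics\/{n}2.png");H,Sa,Va=.*/p=cv2.imread(f"pics\/{n}0.png");Sa=cv2.cvtColor(p,cv2.COLOR_BGR2HSV)[:,:,1]/; s/; V\[n\]=(br,Va,p)/\n    p=cv2.imread(f"pics\/{n}2.png"); V[n]=(br,cv2.cvtColor(p,cv2.COLOR_BGR2HSV)[:,:,2],p)/; s/c=(V\[n\]\[0\]&(V/c=((V[n][1]>60)\&(V/' fit2.py; python3 fit2.py
```

```text
die ['scene'] [ 0.6236 -0.1903] 39.2300512125313 0.13908758618823136
die ['scene'] [ 0.6236 -0.1904] 39.27002092900607 0.1388927260534476
die ['top'] [ 0.6254 -0.1899] 36.91430762844975 0.031779898065406015
die ['top'] [ 0.6252 -0.1903] 34.366216243997115 0.03492850839125361
die ['scene', 'top'] [ 0.6243 -0.1903] 37.645822570767066 0.17833442158898183
die ['scene', 'top'] [ 0.6247 -0.1903] 36.938350966817474 0.1792274713049875
scene 35 [[15, 16, 14, 9, 75]] [[351.3, 246.3]] [array([0.5391, 0.0627, 0.028 ])]
top 31 [[9, 9, 7, 7, 42]] [[296.1, 253.7]] [array([0.5371, 0.0653, 0.028 ])]
scene press [0.537  0.0646] 101.19987766659595 44.87637861397059 10619
top knob [312.1714 248.2571] [0.5473 0.0161 0.058 ]
top press [0.5354 0.0672] 101.88205554697363 116.55705346622689 6077
```

```bash
python3 -c "
from press import *
plan([.6247,-.190,.12],tool(np.radians(127.5)))"
```

```text
tcp [ 0.5671 -0.097   0.2116] dp [-0.1358  0.0397  0.0182] dr [ 0.1411 -0.5874 -0.4566] t 6.8
```

Request:
{"method": "carry_out", "body": {
  "dp": [
    [-0.03, 0.01, 0.0],
    [-0.06, 0.02, 0.0],
    [-0.09, 0.03, 0.0],
    [-0.12, 0.04, 0.01],
    [-0.136, 0.04, 0.018]
  ],
  "dr": [
    [0.028, -0.118, -0.092],
    [0.056, -0.235, -0.183],
    [0.085, -0.352, -0.274],
    [0.113, -0.47, -0.365],
    [0.141, -0.587, -0.457]
  ]
}}

```text
time: 7.3
tcp_pos: [0.624, -0.1838, 0.1122]
orientation: [0.44, 0.898, 0.002, -0.006]
force: [-0.8, 0.6, -1.1]
finger_gap: 0.0599
finger_force: 0.0
```

Request:
{"method": "carry_out", "body": {
  "dp": [
    [0, 0, 0],
    [0, 0, 0],
    [0, 0, 0],
    [0, 0, 0],
    [0, 0, 0]
  ],
  "dr": [
    [0, 0, 0],
    [0, 0, 0],
    [0, 0, 0],
    [0, 0, 0],
    [0, 0, 0]
  ]
}}

```text
time: 7.8
tcp_pos: [0.6235, -0.1846, 0.1154]
orientation: [0.443, 0.897, 0.004, -0.007]
force: [-0.4, 0.2, -0.9]
finger_gap: 0.0598
finger_force: 0.0
```

```bash
python3 -c "
from press import *
plan([.6247,-.190,.06],tool(np.radians(127.5)))
plan([.6247,-.190,.018],tool(np.radians(127.5)))"
```

```text
tcp [ 0.6235 -0.1846  0.1154] dp [-0.0058 -0.0024  0.0553] dr [ 0.0004 -0.016  -0.0007] t 7.8
tcp [ 0.6235 -0.1846  0.1154] dp [-0.0065 -0.0024  0.0973] dr [ 0.0004 -0.016  -0.0007] t 7.8
```

Request:
{"method": "carry_out", "body": {
  "dp": [
    [-0.003, -0.001, 0.02],
    [-0.006, -0.0024, 0.04],
    [-0.006, -0.0024, 0.055],
    [-0.006, -0.0024, 0.055],
    [-0.006, -0.0024, 0.055]
  ],
  "dr": [
    [0, -0.016, 0],
    [0, -0.016, 0],
    [0, -0.016, 0],
    [0, -0.016, 0],
    [0, -0.016, 0]
  ]
}}

```text
time: 8.3
tcp_pos: [0.6244, -0.1886, 0.0595]
orientation: [0.442, 0.897, 0.0, -0.001]
force: [0.7, 0.9, 1.1]
finger_gap: 0.0598
finger_force: 0.0
```

```bash
python3 -c "
from press import *
plan([.6247,-.190,.018],tool(np.radians(127.5)))
p,d=read_camera('scene');q,_=read_camera('top')
cv2.imwrite('pics/c4.png',np.hstack([cv2.resize(p[230:330,190:310],(420,350),interpolation=2),cv2.resize(q[185:265,340:420],(350,350),interpolation=2)]))"
```

```text
tcp [ 0.6244 -0.1886  0.0595] dp [-0.0013 -0.0006  0.0415] dr [-0.0004 -0.0014  0.0012] t 8.3
```

View pics/c4.png

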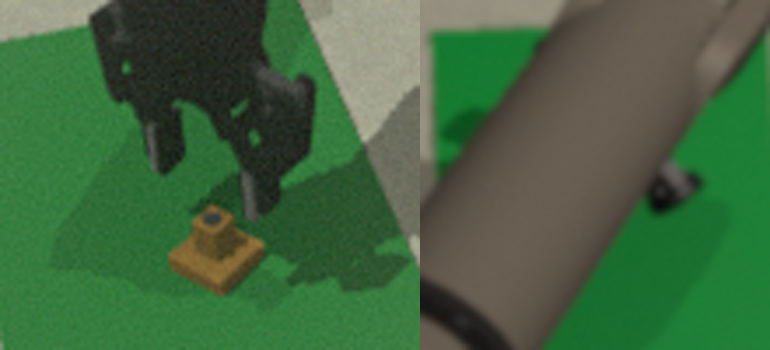

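The post at crop (213,212) lies midway between the fingers, and the foot edges run parallel to them. Descending and gripping.

Request:
{"method": "carry_out", "body": {
  "dp": [
    [-0.001, -0.0006, 0.01],
    [-0.001, -0.0006, 0.02],
    [-0.001, -0.0006, 0.03],
    [-0.001, -0.0006, 0.038],
    [-0.001, -0.0006, 0.041]
  ],
  "dr": [
    [0, 0, 0],
    [0, 0, 0],
    [0, 0, 0],
    [0, 0, 0],
    [0, 0, 0]
  ]
}}

```text
time: 8.9
tcp_pos: [0.6233, -0.189, 0.0165]
orientation: [0.442, 0.897, 0.0, -0.002]
force: [1.0, -0.3, 0.3]
finger_gap: 0.0597
finger_force: 0.0
```

Request:
{"method": "carry_out", "body": {
  "dp": [
    [0, 0, 0],
    [0, 0, 0],
    [0, 0, 0],
    [0, 0, 0],
    [0, 0, 0]
  ],
  "dr": [
    [0, 0, 0],
    [0, 0, 0],
    [0, 0, 0],
    [0, 0, 0],
    [0, 0, 0]
  ],
  "grip": 0,
  "newtons": 60
}}

```text
time: 9.4
tcp_pos: [0.6248, -0.1901, 0.0192]
orientation: [0.442, 0.897, 0.0, 0.0]
force: [-0.5, -0.1, 3.3]
finger_gap: 0.0168
finger_force: 61.9
```

Request:
{"method": "carry_out", "body": {
  "dp": [
    [0, 0, 0],
    [0, 0, -0.02],
    [0, 0, -0.05],
    [0, 0, -0.08],
    [0, 0, -0.1]
  ],
  "dr": [
    [0, 0, 0],
    [0, 0, 0],
    [0, 0, 0],
    [0, 0, 0],
    [0, 0, 0]
  ]
}}

```text
time: 9.9
tcp_pos: [0.625, -0.1895, 0.1199]
orientation: [0.441, 0.897, 0.0, -0.0]
force: [0.8, -0.6, -2.0]
finger_gap: 0.0163
finger_force: 61.4
```

```bash
python3 -c "
from press import *
plan([.536,.065,.14],tool(np.radians(101.5)))"
```

```text
tcp [ 0.625  -0.1895  0.1199] dp [ 0.2559  0.0848 -0.0199] dr [ 0.0007 -0.0006  0.4556] t 9.9
```

Request:
{"method": "carry_out", "body": {
  "dp": [
    [0.03, 0.01, -0.02],
    [0.075, 0.025, -0.02],
    [0.12, 0.04, -0.02],
    [0.165, 0.055, -0.02],
    [0.21, 0.07, -0.02]
  ],
  "dr": [
    [0, 0, 0.09],
    [0, 0, 0.18],
    [0, 0, 0.27],
    [0, 0, 0.36],
    [0, 0, 0.456]
  ]
}}

```text
time: 10.4
tcp_pos: [0.5505, 0.0218, 0.1379]
orientation: [0.634, 0.773, 0.0, -0.002]
force: [0.9, 1.6, -1.3]
finger_gap: 0.0163
finger_force: 61.4
```

Request:
{"method": "carry_out", "body": {
  "dp": [
    [0.02, -0.013, 0],
    [0.035, -0.018, 0],
    [0.035, -0.018, 0],
    [0.035, -0.018, 0],
    [0.035, -0.018, 0]
  ],
  "dr": [
    [0, 0, 0],
    [0, 0, 0],
    [0, 0, 0],
    [0, 0, 0],
    [0, 0, 0]
  ]
}}

```text
time: 10.9
tcp_pos: [0.5278, 0.0486, 0.1388]
orientation: [0.634, 0.773, -0.0, -0.0]
force: [-0.3, -0.3, -1.9]
finger_gap: 0.0166
finger_force: 61.4
```

```bash
python3 -c "
from press import *
plan([.536,.065,.10],tool(np.radians(101.5)))"
```

```text
tcp [0.5278 0.0486 0.1388] dp [0.0145 0.0113 0.0388] dr [-0.0004  0.     -0.0028] t 10.9
```

Request:
{"method": "carry_out", "body": {
  "dp": [
    [0.005, 0.005, 0.01],
    [0.0145, 0.0113, 0.03],
    [0.0145, 0.0113, 0.039],
    [0.0145, 0.0113, 0.039],
    [0.0145, 0.0113, 0.039]
  ],
  "dr": [
    [0, 0, 0],
    [0, 0, 0],
    [0, 0, 0],
    [0, 0, 0],
    [0, 0, 0]
  ]
}}

```text
time: 11.4
tcp_pos: [0.5354, 0.0655, 0.0996]
orientation: [0.634, 0.774, -0.001, -0.001]
force: [0.4, -0.9, -1.1]
finger_gap: 0.0166
finger_force: 61.4
```

```bash
cat > rel.py <<'E'
from press import *
import sys
s=state();p,d=read_camera("scene");q,_=read_camera("top")
cv2.imwrite("pics/scene3.png",p);cv2.imwrite("pics/top3.png",q)
plan([.536,.065,.07],tool(np.radians(101.5)))
z0=s["tcp_pos"][2]-.016
exec(open("fit2.py").read().split("V={}")[0].replace("from press import *",""))
c=proj("scene",[[*s["tcp_pos"][:2],z0+.006]])[0].astype(int);x,y=c-[25,20]
br=(p[:,:,2].astype(int)>p[:,:,1]*1.15)&(p[:,:,2]>50)&(cv2.cvtColor(p,cv2.COLOR_BGR2HSV)[:,:,1]>90)
num,l,st,ce=cv2.connectedComponentsWithStats(br.astype(np.uint8));print(st[1:][st[1:,4]>60].tolist(),(x,y))
m=lambda v:[box(v[0],v[1],z0,z0+.012,.04,v[2])]
i=1+np.argmin(np.linalg.norm(ce[1:]-c,axis=1)+1e3*(st[1:,4]<60));br=l==i
v,f=fit([("scene",(x,y,50,40),br)],m,[*s["tcp_pos"][:2],np.radians(11.5)]);print("die in scene cam",v[:2],np.degrees(v[2]),f,"minus tcp",v[:2]-s["tcp_pos"][:2])
cv2.imwrite("pics/c5.png",np.hstack([cv2.resize(p[170:280,300:430],(420,355),interpolation=2),cv2.resize(q[210:290,250:330],(355,355),interpolation=2)]))
E
python3 rel.py
```

```text
tcp [0.536  0.0657 0.1004] dp [-0.0007 -0.0002  0.0304] dr [ 0.0003 -0.0005 -0.002 ] t 11.5
[[70, 0, 65, 14, 737], [137, 0, 135, 25, 1989], [306, 0, 32, 21, 328], [381, 0, 167, 143, 15224], [285, 31, 45, 84, 2973], [86, 38, 168, 101, 12191], [0, 55, 94, 130, 7577], [343, 211, 24, 21, 209], [524, 222, 116, 94, 996], [329, 237, 10, 10, 83], [132, 274, 27, 29, 545], [93, 288, 28, 22, 227], [104, 340, 25, 15, 146], [215, 377, 18, 21, 303]] (np.int64(328), np.int64(203))
die in scene cam [0.5357 0.066 ] 11.127697801179977 0.4106422701479511 minus tcp [0.0003 0.0005]
```

View pics/c5.png

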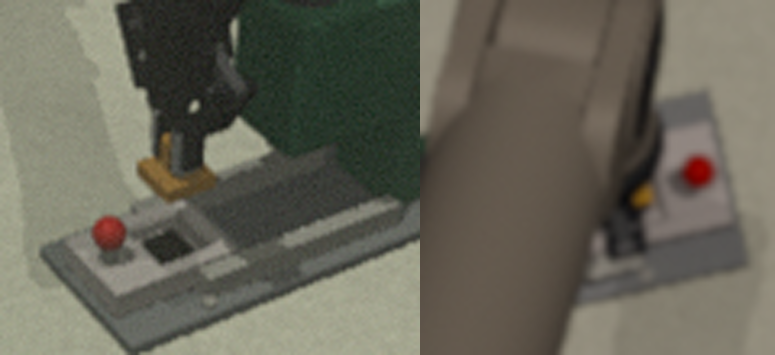

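The die is held level and square above the slide, with its foot at scene crop (178,178). The nest pad is at (168,247) and the knob at (108,233). One more refinement of the nest in the same camera.

```bash
cat > nest.py <<'E'
from press import *
exec(open("fit2.py").read().split("V={}")[0].replace("from press import *",""))
xp=np.array([np.cos(np.radians(101.5)),np.sin(np.radians(101.5))]);a=np.radians(11.5)
def sphere(c):
    th,ph=np.mgrid[0:np.pi:13j,0:2*np.pi:24j];return np.c_[(np.sin(th)*np.cos(ph)).ravel(),(np.sin(th)*np.sin(ph)).ravel(),np.cos(th).ravel()]*.012+c
for n,f,rk,rp in(("scene","scene3",(322,232,24,20),(338,236,30,22)),("scene","scene2",(322,232,24,20),(338,236,30,22)),("top","top2",(304,240,18,18),(287,245,18,18))):
    p=cv2.imread(f"pics/{f}.png").astype(int);red=(p[:,:,2]>p[:,:,1]*1.6)&(p[:,:,2]>60)
    v,c=fit([(n,rk,red)],lambda v:[sphere([v[0],v[1],.058])],[.546,.016,0]);print(f,"knob",v[:2],"nest",v[:2]+.05*xp,c,red[rk[1]:rk[1]+rk[3],rk[0]:rk[0]+rk[2]].sum())
    for th in(60,75):
        dk=(p.max(2)<th);v,c=fit([(n,rp,dk)],lambda v:[box(v[0],v[1],.022,.028,.026,a)],[.536,.065,0]);print(f,"pad",th,v[:2],c)
E
python3 nest.py
```

```text
scene3 knob [0.5446 0.0162] nest [0.5346 0.0652] 0.034859072662449295 77
scene3 pad 60 [0.5341 0.0652] 0.07566883291515593
scene3 pad 75 [0.5344 0.066 ] 0.09782565046713927
scene2 knob [0.5454 0.016 ] nest [0.5355 0.065 ] 0.05051115315178067 74
scene2 pad 60 [0.5349 0.0646] 0.13807814269506236
scene2 pad 75 [0.5349 0.0652] 0.05528336380696481
top2 knob [0.5476 0.0163] nest [0.5376 0.0653] 0.04036688744286895 42
top2 pad 60 [0.5372 0.0647] 0.27542082138234086
top2 pad 75 [0.5372 0.0649] 0.1198082727262541
```

```bash
python3 -c "
from press import *
plan([.5347,.065,.054],tool(np.radians(101.5)))"
```

```text
tcp [0.536  0.0657 0.1004] dp [-0.0005 -0.0014  0.0464] dr [ 0.0003 -0.0005 -0.002 ] t 11.5
```

Request:
{"method": "carry_out", "body": {
  "dp": [
    [-0.0005, -0.0014, 0.012],
    [-0.0005, -0.0014, 0.024],
    [-0.0005, -0.0014, 0.036],
    [-0.0005, -0.0014, 0.044],
    [-0.0005, -0.0014, 0.046]
  ],
  "dr": [
    [0, 0, 0],
    [0, 0, 0],
    [0, 0, 0],
    [0, 0, 0],
    [0, 0, 0]
  ]
}}

```text
time: 12.0
tcp_pos: [0.5328, 0.066, 0.052]
orientation: [0.633, 0.774, -0.001, -0.002]
force: [0.2, -0.2, -1.5]
finger_gap: 0.0168
finger_force: 61.4
```

Request:
{"method": "carry_out", "body": {
  "dp": [
    [0, 0, 0.001],
    [0, 0, 0.002],
    [0, 0, 0.003],
    [0, 0, 0.004],
    [0, 0, 0.005]
  ],
  "dr": [
    [0, 0, 0],
    [0, 0, 0],
    [0, 0, 0],
    [0, 0, 0],
    [0, 0, 0]
  ]
}}

```text
time: 12.5
tcp_pos: [0.5346, 0.0659, 0.0498]
orientation: [0.633, 0.774, 0.001, -0.001]
force: [-3.3, -0.6, 9.6]
finger_gap: 0.0171
finger_force: 62.8
```

```bash
python3 -c "
from press import *
plan([.5347,.065,.044],tool(np.radians(101.5)));s=state();print(s['force'],s['moment'])"
```

```text
tcp [0.5346 0.0659 0.0498] dp [-0.0009 -0.0001  0.0058] dr [ 0.     -0.0016 -0.0007] t 12.5
[-3.25   -0.6108  9.6261] [0.1725 0.6664 0.09  ]
```

Request:
{"method": "carry_out", "body": {
  "dp": [
    [-0.0008, -0.001, -0.003],
    [-0.0008, -0.001, -0.003],
    [-0.0008, -0.001, 0],
    [-0.0008, -0.001, 0.001],
    [-0.0008, -0.001, 0.002]
  ],
  "dr": [
    [0, 0, 0],
    [0, 0, 0],
    [0, 0, 0],
    [0, 0, 0],
    [0, 0, 0]
  ]
}}

```text
time: 13.0
tcp_pos: [0.5343, 0.0645, 0.0478]
orientation: [0.633, 0.774, 0.001, 0.0]
force: [0.3, -0.4, -2.4]
finger_gap: 0.0164
finger_force: 61.5
```

```bash
python3 -c "
from press import *
plan([.5347,.065,.044],tool(np.radians(101.5)));s=state();print(s['force'],s['moment'])"
```

```text
tcp [0.5343 0.0645 0.0478] dp [0.0004 0.0005 0.0038] dr [ 0.0012 -0.0009 -0.0011] t 13.0
[ 0.2868 -0.385  -2.4366] [-0.0772 -0.0628 -0.0033]
```

It's free inside the mouth now. Continuing down onto the pad.

Request:
{"method": "carry_out", "body": {
  "dp": [
    [0, 0, 0.001],
    [0, 0, 0.002],
    [0, 0, 0.003],
    [0, 0, 0.004],
    [0, 0, 0.005]
  ],
  "dr": [
    [0, 0, 0],
    [0, 0, 0],
    [0, 0, 0],
    [0, 0, 0],
    [0, 0, 0]
  ]
}}

```text
time: 13.5
tcp_pos: [0.5333, 0.0643, 0.0419]
orientation: [0.633, 0.774, -0.0, -0.001]
force: [-0.2, -2.6, 3.6]
finger_gap: 0.0166
finger_force: 62.0
```

```bash
python3 -c "
from press import *
plan([.5347,.065,.038],tool(np.radians(101.5)));s=state();print(s['force'],s['moment'])"
```

```text
tcp [0.5333 0.0643 0.0419] dp [0.0004 0.0015 0.0039] dr [-0.0011 -0.0005 -0.0011] t 13.5
[-0.1858 -2.5539  3.6475] [-0.5559  0.2562  0.0039]
```

Request:
{"method": "carry_out", "body": {
  "dp": [
    [0, 0, 0.001],
    [0, 0, 0.002],
    [0, 0, 0.003],
    [0, 0, 0.004],
    [0, 0, 0.005]
  ],
  "dr": [
    [0, 0, 0],
    [0, 0, 0],
    [0, 0, 0],
    [0, 0, 0],
    [0, 0, 0]
  ]
}}

```text
time: 14.0
tcp_pos: [0.5333, 0.0643, 0.038]
orientation: [0.633, 0.774, 0.0, -0.001]
force: [-6.1, -3.8, 20.0]
finger_gap: 0.0166
finger_force: 64.2
```

```bash
python3 -c "
from press import *
plan([.5347,.065,.038],tool(np.radians(101.5)));s=state();print(s['force'],s['moment'])"
```

```text
tcp [0.5333 0.0643 0.038 ] dp [ 0.0004  0.0015 -0.    ] dr [-0.0011 -0.0014 -0.0011] t 14.0
[-6.079  -3.8169 20.0119] [-0.7186  1.2528  0.0713]
```

Request:
{"method": "carry_out", "body": {
  "dp": [
    [0, 0, 0.0005],
    [0, 0, 0.001],
    [0, 0, 0.0012],
    [0, 0, 0.0012],
    [0, 0, 0.0012]
  ],
  "dr": [
    [0, 0, 0],
    [0, 0, 0],
    [0, 0, 0],
    [0, 0, 0],
    [0, 0, 0]
  ]
}}

```text
time: 14.5
tcp_pos: [0.5334, 0.0643, 0.038]
orientation: [0.633, 0.774, 0.0, -0.001]
force: [-7.6, -4.4, 21.3]
finger_gap: 0.0166
finger_force: 64.5
```

Request:
{"method": "carry_out", "body": {
  "dp": [
    [0, 0, -0.001],
    [0, 0, -0.0025],
    [0, 0, -0.0025],
    [0, 0, -0.0025],
    [0, 0, -0.0025]
  ],
  "dr": [
    [0, 0, 0],
    [0, 0, 0],
    [0, 0, 0],
    [0, 0, 0],
    [0, 0, 0]
  ]
}}

```text
time: 15.0
tcp_pos: [0.5333, 0.0644, 0.0381]
orientation: [0.633, 0.774, -0.0, -0.0]
force: [-1.3, -4.2, 5.7]
finger_gap: 0.0168
finger_force: 62.3
```

Request:
{"method": "carry_out", "body": {
  "dp": [
    [0, 0, 0],
    [0, 0, 0],
    [0, 0, 0],
    [0, 0, 0],
    [0, 0, 0]
  ],
  "dr": [
    [0, 0, 0],
    [0, 0, 0],
    [0, 0, 0],
    [0, 0, 0],
    [0, 0, 0]
  ],
  "grip": 0.6
}}

```text
time: 15.5
tcp_pos: [0.5332, 0.0655, 0.0378]
orientation: [0.633, 0.774, 0.0, -0.001]
force: [1.0, 0.0, -0.3]
finger_gap: 0.0512
finger_force: 0.0
```

Request:
{"method": "carry_out", "body": {
  "dp": [
    [0, 0, -0.01],
    [0, 0, -0.03],
    [0, 0, -0.06],
    [0, 0, -0.06],
    [0, 0, -0.06]
  ],
  "dr": [
    [0, 0, 0],
    [0, 0, 0],
    [0, 0, 0],
    [0, 0, 0],
    [0, 0, 0]
  ]
}}

```text
time: 16.0
tcp_pos: [0.5341, 0.0651, 0.0992]
orientation: [0.633, 0.774, 0.001, -0.0]
force: [-0.3, 0.2, -0.5]
finger_gap: 0.0515
finger_force: 0.0
```

Request:
{"method": "carry_out", "body": {
  "dp": [
    [0, 0, -0.05],
    [-0.03, 0, -0.09],
    [-0.07, 0, -0.12],
    [-0.11, 0, -0.14],
    [-0.15, 0, -0.16]
  ],
  "dr": [
    [0, 0, 0],
    [0, 0, 0],
    [0, 0, 0],
    [0, 0, 0],
    [0, 0, 0]
  ]
}}

```text
time: 16.5
tcp_pos: [0.5631, -0.083, 0.2582]
orientation: [0.633, 0.775, 0.0, -0.001]
force: [1.1, 0.5, 0.6]
finger_gap: 0.0515
finger_force: 0.0
```

```bash
python3 - <<'E'
from press import *
p,d=read_camera("scene");q,dq=read_camera("top");cv2.imwrite("pics/scene4.png",p);cv2.imwrite("pics/top4.png",q)
exec(open("fit2.py").read().split("V={}")[0].replace("from press import *",""))
x,y,w,h=338,222,34,34
br=(p[:,:,2].astype(int)>p[:,:,1]*1.2)&(p[:,:,2]>50)&(p[:,:,1]>p[:,:,0]*1.3)
print(br[y:y+h,x:x+w].sum())
for z in(.022,.025,.028,.034):
    m=lambda v:[box(v[0],v[1],max(z+.012,.034)-max(0,z-.022),z+.012,.04,np.radians(11.5)),box(v[0],v[1],z+.012,z+.036,.018,np.radians(11.5))]
    v,f=fit([("scene",(x,y,w,h),br)],m,[.535,.065,0]);print(z,v[:2],f)
C=cloud("scene",d);m=br[y:y+h,x:x+w];Z=C[y:y+h,x:x+w][m];print("z hist",np.histogram(Z[:,2],bins=[.02,.026,.03,.032,.034,.036,.038,.04,.044,.05,.054,.056,.058,.06,.062,.066,.07]))
cv2.imwrite("pics/c6.png",np.hstack([cv2.resize(p[190:280,300:410],(430,352),interpolation=2),cv2.resize(q[210:290,250:330],(352,352),interpolation=2)]))
E
```

```text
133
0.022 [0.5388 0.0643] 0.4093612810082182
0.025 [0.5401 0.0635] 0.5187837521290041
0.028 [0.5413 0.0632] 0.6576200925558486
0.034 [0.5437 0.0619] 1.004063749100698
z hist (array([ 0,  0,  6, 14, 49, 26,  4,  3,  9,  5,  3,  8,  4,  1,  0,  0]), array([0.02 , 0.026, 0.03 , 0.032, 0.034, 0.036, 0.038, 0.04 , 0.044,
       0.05 , 0.054, 0.056, 0.058, 0.06 , 0.062, 0.066, 0.07 ]))
```

View pics/c6.png

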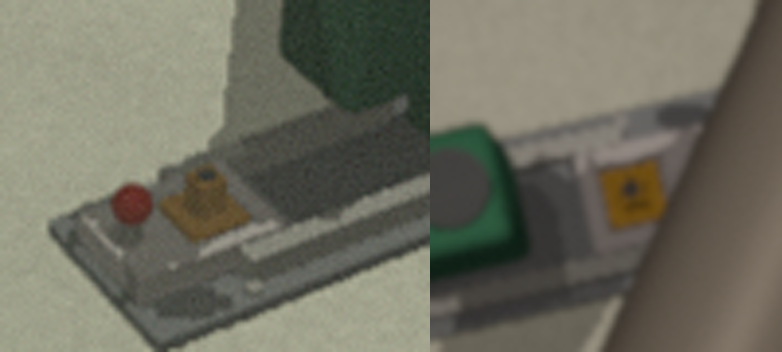

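The die sits in the nest with its foot level with the slide top, at scene crop (205,215). The post top measures about 58 mm above the table. On the floor the TCP stopped at 38 mm under 21 N, which puts the die's underside at 22 mm. The knob is still at about (334,242), so the slide has stayed fully out. The robot is clear.

```bash
python3 -c "
from rig import *
print(sign_off())"
```

```text
the job is handed in; nothing more can be done
None
```

The slide is pulled fully out and holding at its stop, the middle-sized brass die is pressed flush in the nest, and the job is handed in after about 17 s of the 62 s allowed. The blue die, tin and tape roll were not touched.

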